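# Hold the spring clip open around the tea-list card

## Robot

A 6-joint arm with a two-finger parallel gripper is mounted at the origin on the work surface. World frame = base frame: x ahead of the robot, y to its left, z up, the work surface at z = 0. Lengths are in mm, angles in rad, forces in N, time in s.
With the tool pointing down it reaches from about 400 to 925 mm from the base axis. Payload 12.5 kg.
Tool frame: the origin (TCP) lies at the very end of the fingers, on their centre line; the grasp point (between the pads) lies 19 mm behind it; z points along the fingers, y is the line along which they close (so a half turn about z gives the same grasp; the last joint's range is limited). The gripper opens to 95 mm and grips with 3 to 60 N. Pads are 20 mm wide; open, the fingers measure 119 mm over their backs; the gripper's body (75 mm by 180 mm) begins 59 mm behind the grasp point.
Start: joints at [1.007, 0.491, 1.559, -0, 1.092, -0.106], TCP at [276.222, 560.668, 214.661] pointing down, gripper open.
Joint ranges: [-3.1, 3.1], [-0.84, 2.19], [0.05, 2.79], [-1.13, 4.28], [0.06, 2.93], [-2.69, 2.69]. Speed limits (rad/s): [2.22, 2.22, 2.79, 3.14, 3.14, 3.14].

## Interface

Orientations are given as [roll, pitch, yaw] about the fixed x, y, z axes, in that order (R = Rz(yaw) Ry(pitch) Rx(roll)).
In Python, from cell import env, vision, probe_bus gives the robot as it stands (env), with the cameras (vision) and the readings (probe_bus).
- The arm moves only by the shell command python3 steer.py FILE, which reads ROWS from the file FILE. ROWS is 1 to 5 rows, one to a line, with the numbers parted by spaces; each row has 5 numbers: dx, dy, dz in parts of the range, where 1.0 means 400 mm, then a turn about the tool's z in a scale on which 1.0 is pi/2 rad, then the opening from 0.0 (shut) to 1.0 (fully open); each row is the pose to reach, as a shift and turn from the pose commanded when the command began, along the tool's axes at that moment; what a row does not reach only later rows make up. A row lasts 1/12 s, in which the tool goes at most 41.7 mm and 0.125 rad, less where a joint would pass 70% of its speed; a pose out of reach is approached as far as the arm can. The fingers move at their own pace and stop on an object; the grip force is fixed at half the most. Time passes only in rows, so rows that do not move let the fingers close. It prints the time, the measured TCP pose, the force, the opening and the grip force at its end. Input that does not fit is refused with a message, and nothing moves.
- probe_bus.state(): the state, without advancing time (a new reading comes with each control period).
- vision.read_camera(name): name is "side" or "top" or "wrist"; returns (picture, depth): 384x512x3 uint8, red, green, blue; 384x512 float32, mm along the optical axis (not along the pixel's ray), 0 where there is no reading.
- vision.camera_info(name): a dict with "vertical_fov" (degrees; the focal length in pixels is half the picture's height over the tangent of half this angle, whatever the lens; pixels are square), "cx", "cy" (the principal point, pixels), "origin" and "attitude" of the camera in the world. Camera axes: x right, y down, z forward; pixel columns grow to the right and rows downward; lengths in mm; the calibration is good to about 2 mm. The wrist camera is an equidistant fisheye: a pixel r from the principal point sees the ray r / f radians off the axis. A picture is of the moment at which its call begins: read the wrist's pose just before it. camera_info takes no time and is no camera call; for the wrist camera it gives the pose at the moment of the call.
- env.job_done(): hands the job in; it is judged then, once.
The state is a dict: "t": time; "joints": joint angles; "qvel": joint speeds; "tau": joint torques, N m; "eef_pos": TCP position; "tcp_rot": TCP orientation; "ft_force": force on the tool from outside, world axes, zero at the start; "moment": the same for the moment, N m; "opening": opening from 0.0 (shut) to 1.0 (fully open); "grip_force": force on a finger pad.
Only numpy, scipy, OpenCV 4.12 (cv2) and the standard library are available. Lean on these libraries where they do the work, as an engineer would, in place of code of your own. Each camera call takes 0.05 s, during which the arm holds its last target. There are 200 camera calls.

## Task

Take the steel spring clip off the front rim of the upper white basket by squeezing its two thumb pads, carry it to the stiff card standing in its wooden foot, and hold it there squeezed open over the card's top edge, so that I can slip a sheet in behind it: one jaw on each side of the card and both jaw tips at least a centimetre below the top edge, the jaws gaping at least 15 mm and the clip not touching the card. Do not drop the clip, do not push the card about or tip it, and leave the baskets and tea things where they stand. Finish like that, with the gripper still holding the clip open in the air; do not let go.

Things in the scene. Friction and masses are not known exactly. Their poses are not given: they have to be found in the camera images.
- clip: Steel spring clip, first half with hinge coil; 48 g in all, 97 mm tall, 32 mm wide along the hinge. Stands jaws down, pinching the 4 mm front wall of the upper basket, jaw tips 25 mm below the rim. Origin between the jaw tips; x along the hinge (level), z up to the thumb pads, y towards this half. Hinge at z 50 mm, pads at z 92 mm. Squeezed, this frame leans by half the joint's value
- clip_arm (a joint): Hinge of the clip's second half: 0 on the wall (jaws 4 mm apart), grows in rad as the jaws open, stop at 0.65. Spring torque 0.15 N m at 0, plus 0.35 N m per rad: about 4 N on the pads starts it, 8 N holds it at 0.5. Jaw gap about 4 mm + 50 mm x value; the pads are 54 mm over their outer faces at 0, 32 mm at 0.5
- pad_a (a point): Thumb pad of the first half: centre of a level steel roll, 10 mm thick, 30 mm long along the hinge. At rest 22 mm to one side of the clip's middle plane, 92 mm above the jaw tips. The gripper squeezes pad_a and pad_b together from above; their levers run down and inwards from them
- pad_b (a point): Thumb pad of the second half, mirror image of pad_a (same size), on the other side
- tip_a (a point): Inner lower edge of the first half's jaw, middle of its 26 mm width (jaws are 4 mm thick, outside of this point)
- tip_b (a point): Inner lower edge of the second half's jaw, mirror image of tip_a
- card: Stiff pale card upright in a dark wooden foot, loose, 0.45 kg. Foot 75 x 140 x 22 mm; card 4 mm thick, 120 mm wide, top edge 130 mm above the table. Origin: centre of the foot's underside; x: normal to the card, y: along its width, z: up
- card_top (a point): Middle of the card's top edge (axes as card)
- baskets: Two stacked white plastic baskets, one loose stack of 1.6 kg, 170 x 260 mm (x, y), walls 4 mm, upper rim 155 mm above the table. Origin: centre of the underside; x points to the back, so the front wall with the clip lies 83 mm (wall centre) to -x; the clip sits up to 70 mm to either side of that wall's middle
- teapot: white ceramic teapot with lid on a cork trivet at the back, 136 mm across its body, 210 mm long with spout and handle, 126 mm tall, loose; origin at the centre of its underside. Bystander
- glass0: clear tea glass, loose, 62 mm across the rim, 90 mm tall, origin at the centre of its underside. Bystander
- glass1: clear tea glass, loose, 62 mm across the rim, 90 mm tall, origin at the centre of its underside. Bystander
- glass2: clear tea glass, loose, 62 mm across the rim, 90 mm tall, origin at the centre of its underside. Bystander
- sugar_bowl: white bowl, loose, 90 mm across, 50 mm tall, origin at the centre of its underside. Bystander
- teaspoon: teaspoon lying on the table, loose, 140 mm long. Bystander

How it is judged:
By the outcome, as a careful person would: the job done as asked, in the order asked, and still so for the second after the job is handed in, while the arm keeps its last pose, push and grip.
It also fails if it takes over 42 s, if anything falls off the work surface, if the arm or the gripper's body presses on something with over 40 N, if the wrist force passes 120 N, or if a joint passes its speed limit or range.

## Working session

There is one attempt and no reset: what is moved stays moved. The work goes in short steps, Python scripts to look and compute and a shell command to move; the robot and the scene stay as the last step left them, time stands still between calls to the robot, and variables do not carry over. Pictures are saved under pics/ and viewed, at most 10 in all, crops included, and the job is handed in when it is done.

```bash
ls; mkdir -p pics; cat > h.py <<'E'
import numpy as np, cv2
from cell import env, vision, probe_bus
from scipy.spatial.transform import Rotation as R
def cam(n):
    i=vision.camera_info(n); p,d=vision.read_camera(n); return i,p,d
def rot(i):
    a=np.array(i["attitude"]); 
    return a if a.shape==(3,3) else R.from_euler('xyz',a).as_matrix()
def pts(i,d):
    f=192/np.tan(np.radians(i["vertical_fov"])/2)
    v,u=np.mgrid[:384,:512]
    c=np.stack([(u-i["cx"])/f*d,(v-i["cy"])/f*d,d],-1)
    return c@rot(i).T+np.array(i["origin"])
E
python3 - <<'E'
from h import *
for n in("side","top","wrist"):
    i,p,d=cam(n); print(n,i); cv2.imwrite(f"pics/{n}0.png",p[:,:,::-1]); np.savez(f"{n}0.npz",p=p,d=d)
a=[cv2.imread(f"pics/{n}0.png") for n in("side","top")]
cv2.imwrite("pics/a.png",cv2.resize(np.vstack(a),(800,1200))[:600]);cv2.imwrite("pics/b.png",cv2.resize(np.vstack(a),(800,1200))[600:])
print(probe_bus.state())
E
```

```text
cell.py
pics
steer.py
side {'vertical_fov': 55.92699755511146, 'cx': 250.61733904668873, 'cy': 188.5429641456024, 'origin': array([ 466.07033643, -706.0144427 ,  749.76805797]), 'attitude': array([-2.31280655,  0.01716272, -0.20037534])}
top {'vertical_fov': 49.89021639655015, 'cx': 251.54322788718918, 'cy': 190.67806108603745, 'origin': array([ 479.82425397,  -44.65212214, 1119.74161918]), 'attitude': array([-3.0153135 ,  0.0082259 , -1.54880486])}
wrist {'vertical_fov': 65.70646984690485, 'cx': 254.60055783196293, 'cy': 189.5613838729266, 'origin': array([204.69699493, 595.99691645, 385.54873676]), 'attitude': array([2.85638236e+00, 1.16588540e-03, 1.11290353e+00])}
{'t': 0.15, 'joints': array([ 1.00740860e+00,  4.91403804e-01,  1.55928049e+00,  3.17322278e-05,
        1.09169610e+00, -1.05582482e-01]), 'qvel': array([ 0.00062965, -0.00277985, -0.0019171 ,  0.00022321,  0.00052215,
       -0.00098534]), 'tau': array([ 2.13581588e-03, -6.12887764e+01, -2.58279008e+01,  6.92954566e-02,
        4.71518515e-02, -2.94761890e-05]), 'eef_pos': array([276.11424618, 560.5219306 , 214.2167081 ]), 'tcp_rot': array([-3.14081226e+00, -1.11008873e-04,  2.68377273e+00]), 'ft_force': array([0.70216866, 0.41764854, 0.20922807]), 'moment': array([-0.01876305, -0.00228809, -0.0318865 ]), 'grip_force': 0.0, 'opening': 0.9992306832002213}
```

View pics/a.png

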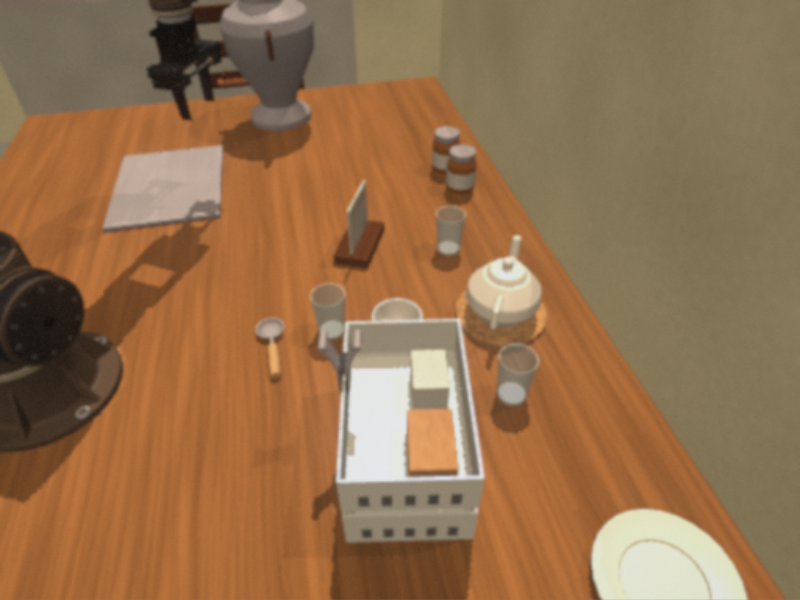

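View pics/b.png

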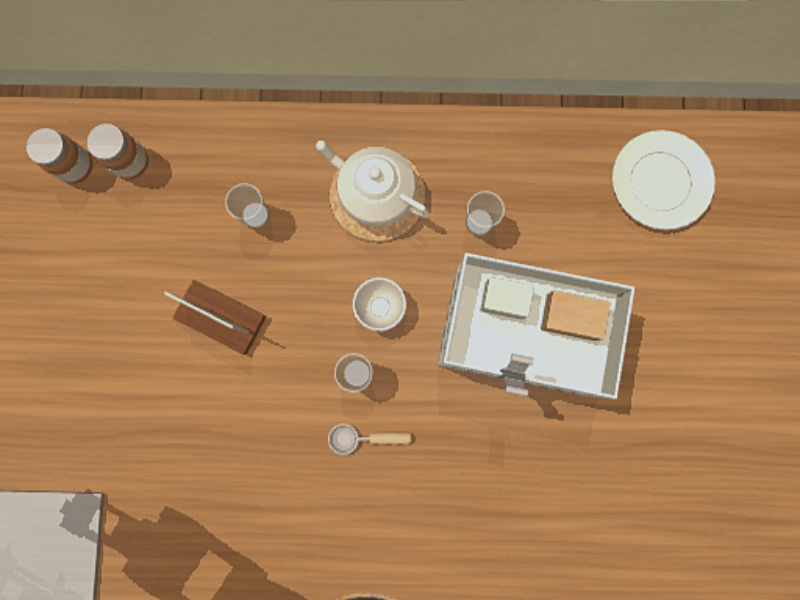

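The side view shows the clip on the front rim at about (340,350) and the card at (357,215). In the top view the clip is at (515,374) with pads at (518,360) and (516,388). The card's top edge runs from (166,293) to about (250,332). Next I'll measure these from depth.

```bash
cat > m.py <<'E'
from h import *
for n in("top","side"):
    z=np.load(n+"0.npz"); i=vision.camera_info(n); P=pts(i,z["d"]); ok=z["d"]>0
    x,y,Z=P[...,0],P[...,1],P[...,2]
    def rect(m,name):
        q=P[m]
        if len(q)<4: print(n,name,len(q)); return
        r=cv2.minAreaRect(q[:,:2].astype(np.float32)); print(n,name,len(q),"rect",np.round(r[0],1),np.round(r[1],1),round(r[2],1),"z",np.round(np.percentile(q[:,2],[5,50,95]),1)); return r
    reg=ok&(x>300)&(x<700)
    def comps(m,name,k=8):
        c,l,s,_=cv2.connectedComponentsWithStats(m.astype(np.uint8))
        for j in range(1,c):
            if s[j,4]>=k: print(s[j].tolist(),end=' '); rect(l==j,name)
    comps(reg&(Z>170)&(Z<260)&(y<-0)&(y>-400),"clip>170")
    comps(reg&(Z>205)&(Z<260)&(y<-0)&(y>-400),"clip>205",3)
    comps(reg&(Z>146)&(Z<164)&(y<0)&(y>-420),"rim",40)
    comps(reg&(Z>120)&(Z<140)&(y>100)&(y<400),"cardtop",5)
    comps(reg&(Z>14)&(Z<29)&(y>130)&(y<330),"foot",40)
    comps(reg&(Z>40)&(Z<140)&(y>130)&(y<330),"cardface",40)
    # table height check
    print("table z",np.round(np.median(Z[ok&(x>300)&(x<400)&(y>-100)&(y<100)&(abs(Z)<15)]),1))
E
python3 m.py
```

```text
[321, 226, 21, 28, 342] top clip>170 342 rect [ 491.2 -209.8] [31.9 53.6] 80.4 z [181.4 205.8 228.5]
[326, 226, 16, 9, 89] top clip>205 89 rect [ 511.4 -213.8] [30.  12.5] 80.4 z [208.4 225.9 229.4]
[323, 245, 15, 9, 84] top clip>205 84 rect [ 471.4 -206.1] [29.3 13.2] 79.9 z [207.9 226.2 228.9]
[284, 162, 122, 93, 811] top rim 811 rect [ 564.7 -253.1] [261.4 176.2] 79.6 z [147.5 154.8 158. ]
[105, 187, 45, 23, 91] top cardtop 91 rect [581.8 267.9] [119.    4.2] 64.7 z [124.9 130.1 133.6]
[116, 179, 53, 48, 1275] top foot 1275 rect [581.4 267.8] [141.3  74.8] 64.9 z [18.9 22.7 26.1]
[105, 187, 53, 26, 157] top cardface 157 rect [582.  267.8] [120.9   4.3] 64.5 z [ 46.7 127.4 133. ]
table z 1.1
[203, 211, 28, 29, 370] side clip>170 370 rect [ 488.7 -210.2] [32.1 53.3] 80.8 z [179.5 203.4 226.3]
[225, 211, 6, 17, 81] side clip>205 81 rect [ 509.5 -213.4] [31.9 11.3] 80.8 z [206.7 224.5 226.6]
[203, 212, 9, 17, 99] side clip>205 99 rect [ 469.3 -206.6] [30.5 13. ] 78.9 z [206.3 223.3 226.9]
[215, 204, 95, 108, 1128] side rim 1128 rect [ 566.1 -252.4] [262.2 170.4] 79.6 z [146.8 153.4 155.6]
[222, 115, 12, 23, 61] side cardtop 61 rect [579.8 268.8] [120.6   6. ] 65.3 z [121.  127.2 129.7]
[213, 141, 33, 28, 458] side foot 458 rect [578.6 267.4] [142.9  76.4] 64.7 z [16.5 20.7 23.5]
[222, 115, 13, 44, 327] side cardface 327 rect [579.1 267.9] [124.    6.2] 65.0 z [ 44.8  90.2 128.7]
table z -0.7
```

The rows are not in the units I measure in: shifts go in shares of 400 mm and turns go in shares of pi/2 rad. I convert before sending: -118 mm is -0.295, -96 mm is -0.24.

```bash
cat > go.py <<'E'
import sys
from h import *
x,y,z,w=map(float,sys.argv[1:5])   # target TCP mm, tool-y line direction deg (mod 180)
s=probe_bus.state(); M=R.from_euler('xyz',s["tcp_rot"]).as_matrix()
d=M.T@(np.array([x,y,z])-s["eef_pos"])
a=M.T@[np.cos(np.radians(w)),np.sin(np.radians(w)),0]
t=np.arctan2(-a[0],a[1]); t=(t+np.pi/2)%np.pi-np.pi/2
print("delta",np.round(d,1),"turn",round(t,3),"j",np.round(s["joints"],2),"ft",np.round(M.T@s["ft_force"],2),"rot",np.round(s["tcp_rot"],3))
E
echo '-0.06 -0.0425 -0.0125 0 1
-0.12 -0.085 -0.025 0 1
-0.18 -0.1275 -0.0375 0 1
-0.24 -0.17 -0.05 0 1
-0.295 -0.2125 -0.055 0 1' > m.json && python3 steer.py m.json
echo '-0.06 -0.0425 -0.0125 0 1
-0.12 -0.085 -0.025 0 1
-0.18 -0.1275 -0.0375 0 1
-0.24 -0.17 -0.05 0 1
-0.295 -0.2125 -0.055 0 1' > m.json && python3 steer.py m.json
echo '-0.06 -0.0425 -0.0125 0 1
-0.12 -0.085 -0.025 0 1
-0.18 -0.1275 -0.0375 0 1
-0.24 -0.17 -0.05 0 1
-0.295 -0.2125 -0.055 0 1' > m.json && python3 steer.py m.json
echo '-0.045 -0.085 0 0.0764 1
-0.09 -0.17 0 0.1528 1
-0.135 -0.255 0 0.2292 1
-0.18 -0.34 0 0.3056 1
-0.225 -0.425 0 0.382 1' > m.json && python3 steer.py m.json
python3 go.py 490 -210 280 -10.2
```

```text
t: 0.57
eef_pos: [345.1, 431.0, 237.0]
tcp_rot: [3.141, 0.0, 2.684]
ft_force: [-0.1, -0.0, 0.4]
opening: 1.005
grip_force: 0.0
t: 0.98
eef_pos: [413.5, 302.5, 259.2]
tcp_rot: [3.141, 0.0, 2.684]
ft_force: [0.4, -0.3, -0.1]
opening: 0.997
grip_force: 0.0
t: 1.4
eef_pos: [481.8, 174.0, 281.2]
tcp_rot: [3.141, 0.001, 2.684]
ft_force: [0.5, 0.4, 0.3]
opening: 0.999
grip_force: 0.0
t: 1.82
eef_pos: [486.2, -18.6, 280.6]
tcp_rot: [3.142, -0.0, 2.078]
ft_force: [0.6, 0.6, -0.2]
opening: 0.998
grip_force: 0.0
delta [-169.2  -89.7    0.6] turn 0.685 j [-0.17  0.22  1.79  0.    1.12 -0.68] ft [0.19 0.79 0.25] rot [ 3.142 -0.     2.078]
```

To row units: -169 mm is -0.4225, -136 mm is -0.34, 0.6 rad is 0.382.

```bash

echo '-0.085 -0.045 0 0.0764 1
-0.17 -0.09 0 0.1528 1
-0.255 -0.135 0 0.2292 1
-0.34 -0.18 0 0.3056 1
-0.4225 -0.2243 0 0.382 1' > m.json && python3 steer.py m.json
echo '0 0 0 0.0541 1
0 0 0 0.0541 1
0 0 0 0.0541 1' > m.json && python3 steer.py m.json
python3 go.py 490 -210 280 -10.2
python3 - <<'E'
from h import *
from scipy.spatial.transform import Rotation as R
i,p,d=cam("wrist"); print(i); cv2.imwrite("pics/w1.png",cv2.resize(p[:,:,::-1],(768,576)))
# where world points project
f=192/np.tan(np.radians(i["vertical_fov"])/2)
for q in ([471,-206.3,227],[510.5,-213.6,227]):
    c=rot(i).T@(np.array(q)-i["origin"]); th=np.arctan2(np.hypot(*c[:2]),c[2]); k=f*th/np.hypot(*c[:2]); print(np.round([i["cx"]+k*c[0],i["cy"]+k*c[1]],1))
# clip points from wrist depth
v,u=np.mgrid[:384,:512]; dx=(u-i["cx"]);dy=(v-i["cy"]);r=np.hypot(dx,dy)+1e-9;th=r/f
c=np.stack([dx/r*np.tan(th)*d,dy/r*np.tan(th)*d,d],-1); P=c@rot(i).T+i["origin"]
m=(d>0)&(P[...,2]>212)&(P[...,2]<240)&(abs(P[...,0]-490)<45)&(abs(P[...,1]+210)<30)
n,l,s,_=cv2.connectedComponentsWithStats(m.astype(np.uint8))
for j in range(1,n):
    if s[j,4]>30: rr=cv2.minAreaRect(P[l==j][:,:2].astype(np.float32)); print(s[j],rr,np.percentile(P[l==j][:,2],[5,50,95]))
E
```

```text
t: 2.23
eef_pos: [491.0, -210.1, 280.5]
tcp_rot: [-3.141, -0.0, 1.478]
ft_force: [0.7, 0.4, 0.8]
opening: 0.997
grip_force: 0.0
t: 2.48
eef_pos: [491.2, -208.0, 280.3]
tcp_rot: [-3.141, -0.0, 1.401]
ft_force: [0.2, 0.4, -0.1]
opening: 1.001
grip_force: 0.0
delta [-2.2 -0.8  0.3] turn 0.008 j [-0.52  0.3   1.69  0.    1.15 -0.35] ft [0.42 0.17 0.14] rot [-3.141 -0.     1.401]
{'vertical_fov': 65.70646984690485, 'cx': 254.60055783196293, 'cy': 189.5613838729266, 'origin': array([ 504.69336256, -129.40377246,  451.76716962]), 'attitude': array([ 2.85643261e+00,  9.83649176e-04, -1.69925170e-01])}
[229.8 208.1]
[279.6 208.8]
[221 187  15  39 526] ((469.15460205078125, -205.083740234375), (30.9027042388916, 10.883380889892578), 78.3728256225586) [213.52083831 227.3074364  228.74906333]
[273 187  15  39 524] ((511.5142517089844, -212.6629180908203), (30.5990047454834, 10.8449125289917), 81.16700744628906) [213.34068247 227.1641803  228.87181885]
```

View pics/w1.png

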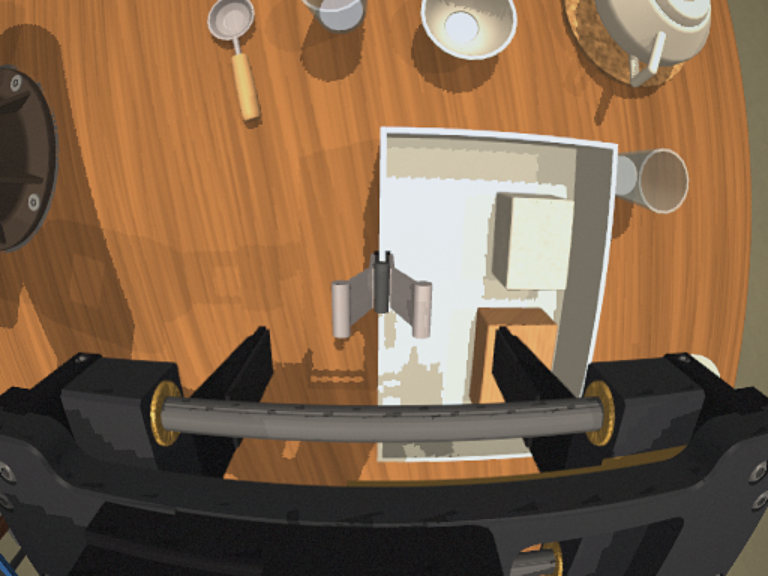

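The picture shows the clip pads at (341,308) and (421,308), centred between the open fingers. The wrist depth agrees with the fixed cameras to about 1 mm, so I'll descend.

To row units: 75 mm is 0.1875, 65 mm is 0.1625, 0.008 rad is 0.0051.

```bash

echo '-0.0038 -0.0018 0.05 0.0051 1
-0.0038 -0.0018 0.1125 0.0051 1
-0.0038 -0.0018 0.1625 0.0051 1
-0.0038 -0.0018 0.1875 0.0051 1
-0.0038 -0.0018 0.1875 0.0051 1' > m.json && python3 steer.py m.json
python3 go.py 490.2 -209.4 205 -10.2
echo '0 0 0 0 0.7
0 0 0 0 0.65
0 0 0 0 0.62
0 0 0 0 0.6
0 0 0 0 0.58' > m.json && python3 steer.py m.json
python3 go.py 490.2 -209.4 205 -10.2
echo '0 0 0 0 0.57
0 0 0 0 0.56
0 0 0 0 0.55
0 0 0 0 0.54
0 0 0 0 0.54' > m.json && python3 steer.py m.json
python3 go.py 490.2 -209.4 205 -10.2
```

```text
t: 2.95
eef_pos: [490.0, -208.1, 204.1]
tcp_rot: [-3.139, -0.001, 1.394]
ft_force: [-0.3, -0.8, 0.2]
opening: 1.001
grip_force: 0.0
delta [-1.2  0.4 -0.9] turn 0.001 j [-0.53  0.37  1.8   0.    0.98 -0.35] ft [-0.79 -0.13 -0.17] rot [-3.139e+00 -1.000e-03  1.394e+00]
t: 3.37
eef_pos: [490.7, -209.5, 206.3]
tcp_rot: [3.141, 0.0, 1.391]
ft_force: [0.0, -0.2, 0.9]
opening: 0.706
grip_force: 0.0
delta [ 0.  -0.5  1.3] turn -0.002 j [-0.53  0.37  1.79  0.    0.98 -0.35] ft [-0.23  0.06 -0.87] rot [3.141 0.    1.391]
t: 3.78
eef_pos: [490.5, -209.4, 205.6]
tcp_rot: [-3.141, -0.0, 1.391]
ft_force: [-0.5, -0.5, -0.2]
opening: 0.545
grip_force: 3.9
delta [-0.  -0.3  0.6] turn -0.002 j [-0.53  0.37  1.79  0.    0.98 -0.35] ft [-0.55 -0.44  0.15] rot [-3.141 -0.     1.391]
```

```bash

echo '0 0 0 0 0.5
0 0 0 0 0.47
0 0 0 0 0.44
0 0 0 0 0.41
0 0 0 0 0.38' > m.json && python3 steer.py m.json
python3 go.py 490.2 -209.4 205 -10.2
echo '0 0 0 0 0.36
0 0 0 0 0.34
0 0 0 0 0.33
0 0 0 0 0.33
0 0 0 0 0.33' > m.json && python3 steer.py m.json
python3 go.py 490.2 -209.4 205 -10.2
python3 - <<'E'
from h import *
i,p,d=cam("side"); c=p[170:320,150:350,::-1]
j,q,e=cam("wrist"); c2=q[150:300,160:360,::-1]
cv2.imwrite("pics/s1.png",cv2.resize(np.vstack([c,c2]),(800,1200),interpolation=cv2.INTER_CUBIC)[:, :][::2,::2])
E
```

```text
t: 4.2
eef_pos: [490.5, -209.4, 205.6]
tcp_rot: [3.142, -0.0, 1.391]
ft_force: [0.4, -0.4, 0.3]
opening: 0.395
grip_force: 6.2
delta [-0.  -0.3  0.6] turn -0.002 j [-0.53  0.37  1.79  0.    0.98 -0.35] ft [-0.29  0.46 -0.34] rot [ 3.142 -0.     1.391]
t: 4.62
eef_pos: [490.5, -209.4, 205.6]
tcp_rot: [3.142, -0.0, 1.391]
ft_force: [-0.3, -0.4, -0.2]
opening: 0.332
grip_force: 7.1
delta [-0.  -0.3  0.6] turn -0.002 j [-0.53  0.37  1.79  0.    0.98 -0.35] ft [-0.45 -0.19  0.18] rot [ 3.142 -0.     1.391]
```

View pics/s1.png

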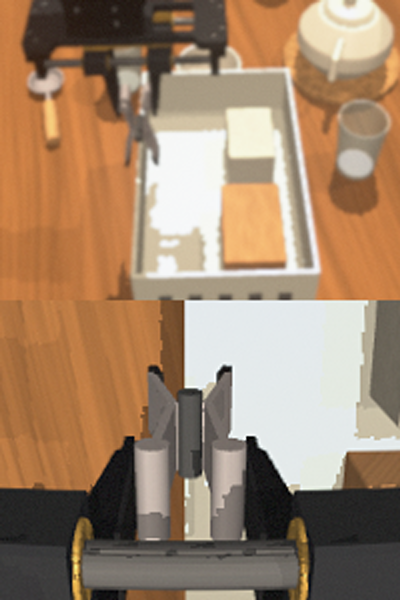

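The jaws stand open on either side of the wall at (152,370) and (225,370), and both fingers are holding the rolls. I'll lift it straight up.

To row units: -48 mm is -0.12, -36 mm is -0.09.

```bash

echo '0 0 -0.015 0 0.33
0 0 -0.035 0 0.33
0 0 -0.06 0 0.33
0 0 -0.09 0 0.33
0 0 -0.12 0 0.33' > m.json && python3 steer.py m.json
echo '0 0 -0.035 0 0.33
0 0 -0.07 0 0.33
0 0 -0.105 0 0.33
0 0 -0.13 0 0.33
0 0 -0.14 0 0.33' > m.json && python3 steer.py m.json
python3 go.py 580.5 268 310 -25.2
python3 - <<'E'
from h import *
i,p,d=cam("side"); cv2.imwrite("pics/s2.png",cv2.resize(p[80:310,100:400,::-1],(750,575),interpolation=cv2.INTER_CUBIC))
E
```

```text
t: 5.13
eef_pos: [490.6, -209.5, 255.1]
tcp_rot: [3.141, 0.0, 1.391]
ft_force: [0.0, 0.8, -0.8]
opening: 0.329
grip_force: 7.1
t: 5.55
eef_pos: [490.8, -209.6, 311.8]
tcp_rot: [3.139, 0.001, 1.391]
ft_force: [0.3, 0.9, -1.3]
opening: 0.332
grip_force: 7.0
delta [485.9   2.7   1.4] turn 0.26 j [-0.53  0.27  1.64  0.    1.23 -0.35] ft [0.93 0.15 1.34] rot [3.139e+00 1.000e-03 1.391e+00]
```

View pics/s2.png

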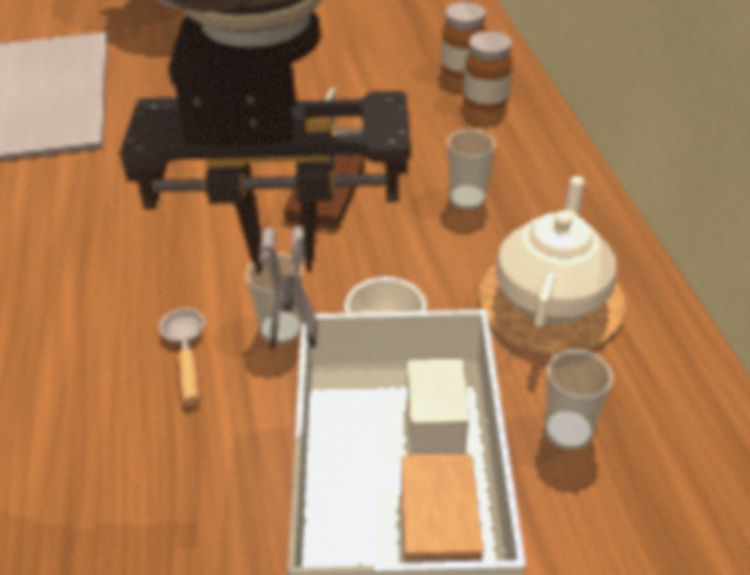

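The clip is clear of the basket, with pads at (268,240) and (298,240) and open jaw tips at (277,345) and (312,345). I'll carry it to above the card.

To row units: 136 mm is 0.34, 104 mm is 0.26.

```bash

echo '0.0375 0 0 0 0.33
0.1 0 0 0 0.33
0.18 0 0 0 0.33
0.26 0 0 0 0.33
0.34 0 0 0 0.33' > m.json && python3 steer.py m.json
echo '0.08 0 0 0 0.33
0.16 0 0 0 0.33
0.24 0 0 0 0.33
0.32 0 0 0 0.33
0.4 0 0 0 0.33' > m.json && python3 steer.py m.json
echo '0.08 0 0 0.0255 0.33
0.16 0 0 0.0637 0.33
0.24 0 0 0.1019 0.33
0.32 0 0 0.1401 0.33
0.375 0 0 0.1655 0.33' > m.json && python3 steer.py m.json
python3 go.py 580.5 268 310 -25.2
```

```text
t: 6.02
eef_pos: [514.7, -74.4, 309.1]
tcp_rot: [-3.141, -0.0, 1.39]
ft_force: [1.5, 0.5, -0.5]
opening: 0.331
grip_force: 7.0
t: 6.43
eef_pos: [543.3, 83.4, 309.2]
tcp_rot: [-3.141, 0.0, 1.391]
ft_force: [0.3, 0.4, -1.2]
opening: 0.335
grip_force: 7.0
t: 6.85
eef_pos: [570.2, 231.9, 308.9]
tcp_rot: [-3.141, 0.0, 1.129]
ft_force: [0.7, -0.1, 0.0]
opening: 0.329
grip_force: 7.0
delta [37.1 -6.2 -1.1] turn -0.002 j [0.28 0.4  1.45 0.   1.29 0.72] ft [ 0.22  0.66 -0.01] rot [-3.141  0.     1.129]
```

```bash

echo '0.03 -0.005 0.0125 0 0.33
0.0625 -0.01 0.05 0 0.33
0.0925 -0.015 0.0875 0 0.33
0.0925 -0.0155 0.1225 0 0.33
0.0925 -0.0155 0.1225 0 0.33' > m.json && python3 steer.py m.json
echo '0 0 0 0 0.33
0 0 0 0 0.33' > m.json && python3 steer.py m.json
python3 go.py 580.5 268 260 -25.2
cat > m2.py <<'E'
from h import *
import sys
s=probe_bus.state(); M=R.from_euler('xyz',s["tcp_rot"]).as_matrix(); T=s["eef_pos"]
out=[]
for n in("side","top","wrist"):
    i,p,d=cam(n)
    if n=="wrist":
        f=192/np.tan(np.radians(i["vertical_fov"])/2)
        v,u=np.mgrid[:384,:512]; dx=(u-i["cx"]);dy=(v-i["cy"]);r=np.hypot(dx,dy)+1e-9;th=r/f
        P=np.stack([dx/r*np.tan(th)*d,dy/r*np.tan(th)*d,d],-1)@rot(i).T+i["origin"]
    else: P=pts(i,d)
    L=(P-T)@M   # tool axes: x hinge, y closing, z down
    np.savez("L_"+n,L=L,P=P,p=p,d=d)
    z=L[...,2]; ok=(d>0)&(abs(L[...,0])<22)&(abs(L[...,1])<30)&(P[...,2]>136)
    for a in range(0,100,10):   # horizontal slices of the clip below the fingertips
        m=ok&(z>=a)&(z<a+10)
        if m.sum()>3: q=L[m]; print(n,"below TCP",a,m.sum(),"x",np.round([q[:,0].min(),q[:,0].max()],1),"y",np.round([q[:,1].min(),q[:,1].max()],1),"zmax",round(q[:,2].max(),1))
    m=(d>0)&(abs(P[...,0]-580)<75)&(abs(P[...,1]-268)<75)&(P[...,2]>118)&(P[...,2]<135)&(abs(L[...,1])<40)
    if m.sum()>5: q=P[m]; rr=cv2.minAreaRect(q[:,:2].astype(np.float32)); print(n,"card",m.sum(),np.round(rr[0],1),np.round(rr[1],1),round(rr[2],1),"tool y",np.round(np.percentile(L[m][:,1],[2,50,98]),1),"x",np.round([L[m][:,0].min(),L[m][:,0].max()],1))
    if n!="top": out.append(cv2.resize(p[60:250,140:330,::-1] if n=="side" else p[90:300,150:360,::-1],(400,400),interpolation=cv2.INTER_CUBIC))
cv2.imwrite("pics/"+sys.argv[1],np.hstack(out))
E
python3 m2.py c1.png
```

```text
t: 7.27
eef_pos: [579.4, 265.0, 256.0]
tcp_rot: [-3.137, 0.005, 1.132]
ft_force: [-0.7, 0.2, -1.1]
opening: 0.33
grip_force: 7.0
t: 7.43
eef_pos: [580.8, 264.9, 260.7]
tcp_rot: [3.142, -0.0, 1.13]
ft_force: [0.6, -0.8, 0.2]
opening: 0.335
grip_force: 7.0
delta [ 2.7 -1.6  0.7] turn -0.001 j [ 0.32  0.47  1.46 -0.    1.21  0.76] ft [-0.44  0.88 -0.17] rot [ 3.142 -0.     1.13 ]
side below TCP 0 27 x [-15.1  13.9] y [-17.6  18.9] zmax 9.8
side below TCP 10 22 x [-16.7   7.7] y [-11.3   8.7] zmax 19.8
side below TCP 20 34 x [-18.2  12.8] y [-8.7  7.6] zmax 29.6
side below TCP 30 24 x [-18.6  11.4] y [-10.6   9.6] zmax 39.3
side below TCP 40 22 x [-15.3  10.9] y [-13.   12.4] zmax 50.0
side below TCP 50 19 x [-15.4  13.5] y [-14.5  14.2] zmax 58.8
side below TCP 60 30 x [-14.6  11. ] y [-18.4  16.9] zmax 70.0
side below TCP 70 19 x [-15.7  13. ] y [-16.   17.2] zmax 80.0
side card 67 [579.2 267.5] [121.3   6. ] 65.0 tool y [-5.2 -1.7 -0.3] x [-59.   62.3]
top below TCP 0 10 x [-13.6   5.6] y [-15.7  12.2] zmax 10.0
top below TCP 10 14 x [-13.4   6. ] y [-7.1 10.9] zmax 19.2
top below TCP
[... 325 characters left out ...]
 ] y [-16.5  17.9] zmax 77.3
top card 55 [572.  246.7] [74.5  4.3] 64.1 tool y [-2.3 -0.3  1.6] x [-57.5  17. ]
wrist below TCP 0 98 x [-6.8 14.2] y [-10.5  10.1] zmax 9.7
wrist below TCP 10 191 x [-12.3  14.1] y [-9.7  9.4] zmax 19.9
wrist below TCP 20 700 x [-15.8  17. ] y [-8.4  8. ] zmax 29.9
wrist below TCP 30 96 x [ 4.1 16.9] y [-11.2  10.7] zmax 39.9
wrist below TCP 40 117 x [-3.1 14. ] y [-14.1  13.5] zmax 50.0
wrist below TCP 50 155 x [-11.2  14. ] y [-16.5  15.8] zmax 60.0
wrist below TCP 60 126 x [-12.3  13.9] y [-17.7  17.3] zmax 69.7
wrist below TCP 70 26 x [11.6 13.9] y [-17.8  17.5] zmax 77.6
wrist card 295 [589.7 289.2] [76.5  3.2] 64.7 tool y [-3.9 -1.8 -0.7] x [-12.5  64. ]
```

View pics/c1.png

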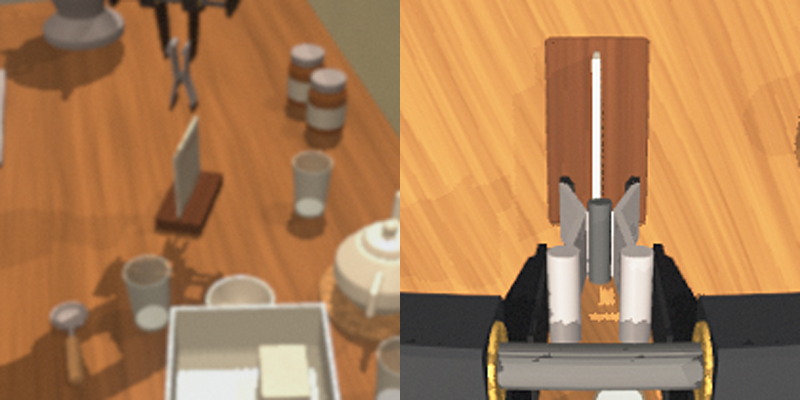

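The clip is held squarely over the card. In the right half its jaw tips are at (566,185) and (632,185), and the card's edge runs between them at x≈597. The tips are 78 mm below the TCP with a gap of about 27 mm, and the card is 1.5 mm off centre. I'll lower it until the tips are about 18 mm below the edge.

To row units: 36 mm is 0.09, 2.7 mm is 0.0068.

```bash

echo '0.0038 -0.002 0 0 0.33
0.0068 -0.0038 0.02 0 0.33
0.0068 -0.0038 0.045 0 0.33
0.0068 -0.0038 0.07 0 0.33
0.0068 -0.0038 0.09 0 0.33' > m.json && python3 steer.py m.json
echo '0 0 0.02 0 0.33
0 0 0.0425 0 0.33
0 0 0.0625 0 0.33
0 0 0.0775 0 0.33
0 0 0.0863 0 0.33' > m.json && python3 steer.py m.json
echo '0 0 0 0 0.33
0 0 0 0 0.33
0 0 0 0 0.33' > m.json && python3 steer.py m.json
python3 go.py 580.5 268 190 -25.2
python3 m2.py c2.png | grep -E "card|side|below TCP [3456]"
```

```text
t: 8.0
eef_pos: [579.9, 268.4, 222.9]
tcp_rot: [-3.141, 0.001, 1.131]
ft_force: [-0.4, 0.4, -0.3]
opening: 0.332
grip_force: 7.0
t: 8.42
eef_pos: [580.1, 268.5, 189.0]
tcp_rot: [-3.141, 0.001, 1.131]
ft_force: [-0.0, 0.5, -0.9]
opening: 0.332
grip_force: 7.0
t: 8.67
eef_pos: [580.5, 268.7, 190.6]
tcp_rot: [3.141, -0.001, 1.131]
ft_force: [0.1, -0.8, -0.1]
opening: 0.33
grip_force: 7.0
delta [-0.6  0.3  0.6] turn -0.0 j [0.33 0.53 1.55 0.   1.06 0.77] ft [-0.67  0.44  0.11] rot [ 3.141e+00 -1.000e-03  1.131e+00]
side below TCP 0 20 x [-14.9  13.4] y [-11.4  16.1] zmax 8.3
side below TCP 10 21 x [-14.9  11.7] y [-9.7  9. ] zmax 19.6
side below TCP 20 27 x [-18.8  12. ] y [-10.5   7.7] zmax 29.4
side below TCP 30 25 x [-17.4  11.8] y [-11.5   9.1] zmax 39.7
side below TCP 40 17 x [-14.4  13.6] y [-12.7  12. ] zmax 49.7
side below TCP 50 6 x [-12.6   6. ] y [-12.3  12.2] zmax 53.4
side card 88 [580.7 267.2] [120.6  33. ] 57.0 tool y [-16.3   0.1  15.8] x [-61.8  60.3]
top below TCP 30 13 x [-13.9  -0.7] y [-9.3 11.7] zmax 39.7
top below TCP 40 15 x [-13.5   2.7] y [-10.8  14.5] zmax 48.0
top below TCP 50 9 x [-13.8   5.5] y [-13.3  15.4] zmax 53.7
top card 76 [576.2 257. ] [94.1 34.7] 64.8 tool y [-16.1   1.9  18.3] x [-59.5  34.6]
wrist below TCP 30 94 x [ 5.6 16.8] y [-11.2  10.6] zmax 40.0
wrist below TCP 40 120 x [-3.6 13.7] y [-14.   12.8] zmax 49.9
wrist below TCP 50 67 x [-6.7 13.8] y [-15.3  13.8] zmax 54.5
wrist card 670 [580.7 269.2] [119.7  34.8] 63.3 tool y [-17.4  -0.7  16.8] x [-59.3  60.4]
```

View pics/c2.png

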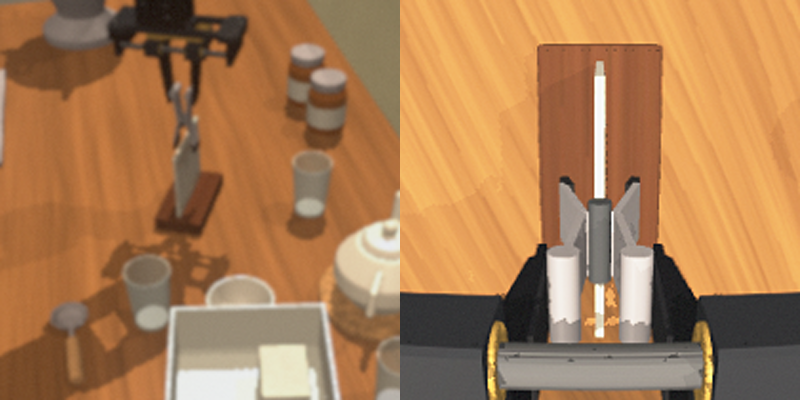

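The card's edge (x≈598) runs midway between the jaw tips at (566,182) and (632,182). The tips are at z≈112 mm, about 17 mm below the edge, and nothing is in contact. I'm handing it in.

```bash
python3 -c "
from cell import env, vision, probe_bus
print(env.job_done())"
```

```text
the job is handed in; nothing more can be done
None
```

Job handed in at about 9 s: the gripper is holding the clip squeezed open over the card's top edge, one jaw on each side, with a gap of about 27 mm and the tips about 17 mm below the edge; the last readings showed no contact with the card.

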